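# Seat a temperature probe in a heater block's sensor well

## Task

Lift the temperature probe out of its parking stand, find the small sensor well in the heater's aluminium block with its tip, press it straight down past the stiff contact pad until its collar sits on the block, and let go of it. The block lies a few millimetres off-centre in its pocket, so feel for the well gently: never push the probe against the heater with more than 40 N, and leave the other things on the bench where they are.

Things in the scene. Friction and masses are not known exactly. Their poses are not given: they have to be found in the camera images.
- probe: Rigid temperature probe, 60 to 130 g, upright in the parking stand. From below: plain steel rod 10 mm in diameter with a flat square-edged tip, a collar, more rod, then a square plastic head. 100 mm long in all. Origin at the centre of the tip; z runs up the rod; x and y are normal to the head's four sides.
- probe_collar (a point): Centre of the underside of the probe's steel collar (18 mm in diameter, 4 mm thick), 35 mm above the tip.
- probe_head (a point): Middle of the probe's head, 80 mm above the tip. The head is 24 x 24 mm and 40 mm high (60 to 100 mm above the tip), made to be gripped by two opposite sides.
- probe_tip (a point): Centre of the flat tip of the probe's rod (same point as the probe's origin).
- stand: Parking stand, fixed: a block 80 (x) x 60 (y) x 50 (z) mm with one loose vertical hole (12 mm wide, 42 mm deep) in the middle of its top. The probe hangs in it by its collar, its tip 35 mm below the stand's top. Origin at the centre of the underside.
- heater: Dry-block heater, fixed. Low control panel in front (x -136 to -76 mm, 50 mm high, knob to 62 mm), then a pocket frame 85 mm high (x within 76, y within 86 mm of the origin) that holds an aluminium block. Origin: centre of the pocket, on the table; x points away from the panel.
- pocket (a point): Centre of the heater's pocket at the height of the block's flat top, 95 mm above the table. The block is 110 (x) x 130 (y) mm; the pocket is larger and the block is stuck in it, not turned, up to 4 mm off-centre in x and up to 4 mm in y. It does not yield to sideways pushes; its true place is not measured.
- tube_wells (a point): Middle of the block's two rows of three larger tube wells (17 mm, not for the probe), if the block lay centred: rows at x = +5 and +34 mm on the heater. Three wells hold tubes whose caps stand 12 mm above the block.
- well (a point): Mouth centre of the small sensor well if the block lay centred: on the heater at x = -32 mm, y = 0, height 95 mm; axes as the heater's. The true mouth is up to 4 mm off in x and up to 4 mm in y, at this height. A plain round vertical blind hole, 11.4 mm in diameter, sharp edge, no chamfer.
- pad_start (a point): Top of the contact pad in the sensor well, 22 mm below the mouth, if the block lay centred (as at the start; this point does not follow the pad). The pad slides down stiffly (about 7 N, no spring back) under the probe. Fully home: the collar meets the block, the tip 35 mm below the mouth, the pad pushed down 13 mm; nothing yields past that.
- dish: Bystander, to be left where it is: a flat round clear culture dish, 58 mm across, 18 mm high. Origin at the centre of its underside.
- jar: Bystander, to be left where it is: a small capped jar, 48 mm across, 70 mm high. Origin at the centre of its underside.
- spatula: Bystander, to be left where it is: a steel spatula 150 mm long lying flat. Its x axis runs along it; its origin lies on the table under its middle.
- bottle: Bystander, to be left where it is: a glass bottle with screw cap, 72 mm across, 150 mm high. Origin at the centre of its underside.
Things that resemble listed ones, but are neither listed nor needed, are in the scene too. What is shaped like the stand but pink is not meant.

How it is judged:
On the way, in this order (a step that is already met when the one before it is completed fails the run):
1. the probe is lifted clear of the stand (z of probe_tip in the frame of stand above 0.052 m), for 0.1 s.
2. the probe's tip has entered the sensor well, 8 mm or more (horizontal distance between probe_tip and well below 0.012 m and z of probe_tip in the frame of well below -0.008 m), for 0.1 s.
At the end, for the whole second after the job is handed in: The probe stands upright (within 0.08 rad) and still in the sensor well, its tip at least 32.5 mm below the block's top (collar on the block, within 2.5 mm) and within 12 mm horizontally of the well's centred place, released (horizontal distance between probe_tip and well below 0.012 m and z of probe_tip in the frame of well below -0.0325 m and angle between probe's own z axis and vertical below 0.08 rad and linear speed of probe below 0.02 m/s); the robot touches nothing.
It fails at once if the probe is pushed against the heater with more than 40 N (contact force between probe and heater above 40 N).
It fails at once if another thing on the bench is moved by more than 25 mm (distance of any of dish, jar, spatula, bottle from where it was at the start of the episode above 0.025 m).
It also fails if it takes over 72 s, if anything falls off the work surface, if the arm or the gripper's body presses on something with over 40 N, if the wrist force passes 120 N, or if a joint passes its speed limit or range.

## Robot

A 6-joint arm with a two-finger parallel gripper is mounted at the origin on the work surface. World frame = base frame: x ahead of the robot, y to its left, z up, the work surface at z = 0. Lengths are in m, angles in rad, forces in N, time in s.
With the tool pointing down it reaches from about 0.3 to 0.775 m from the base axis. Payload 14.6 kg.
Tool frame: the origin (TCP) lies between the finger pads; the fingertips stand 8 mm ahead of it and the grasp point (between the pads) lies 11 mm behind it (ctrl.tip_reach is the distance from the TCP to the fingertips, in m); y points along the fingers, z is the direction in which the jaws open and shut, and the axes are right-handed (so a half turn about y gives the same grasp; the last joint's range is limited). The gripper opens to 94 mm and grips with 3 to 60 N. Pads are 16 mm wide; open, the fingers measure 119 mm over their backs; the gripper's body (75 mm by 177 mm) begins 78 mm behind the grasp point.
Start: joints at [-1.37, 0.3, 1.521, -0, 1.321, -0.067], TCP at [0.146, -0.53, 0.213] pointing down, gripper open.
Joint ranges: [-3.03, 3.03], [-0.79, 2.21], [0.23, 2.52], [-1.04, 4.18], [0, 3.07], [-2.55, 2.55]. Speed limits (rad/s): [2.22, 2.22, 2.57, 3.14, 3.14, 3.14].

## Interface

Orientations are given as [roll, pitch, yaw] about the fixed x, y, z axes, in that order (R = Rz(yaw) Ry(pitch) Rx(roll)).
In Python, from station import ctrl gives the robot as it stands.
- The arm moves only by the tool play_rows, never from a script. Its arguments are lists of equal length, an entry for each row: "twist": the turn, a rotation vector about the world's x, y, z as a fraction of full scale, a list of three; "travel": the shift along the world's x, y, z as a fraction of full scale, a list of three; "grip": the gripper's target within -1 to 1 (shut at 1, half-way at 0, fully open at -1). A call has 1 to 12 rows; each row shifts and turns the commanded pose from where the row before left it; what a row does not reach is not made up. Full scale, the value 1, is 5 cm for a shift and 90 degrees for a turn. A row lasts 1/10 s, in which the tool goes at most 50 mm and 8.59 degrees, less where a joint would pass 70% of its speed; a pose out of reach is approached as far as the arm can. A call with a number of a shift or a turn outside -1 to 1 is refused whole. A call with a gripper value outside its range is refused whole. The fingers move at their own pace and stop on an object; "force" is the grip in N (left out, the last holds). Time passes only in rows, so rows that do not move let the fingers close. It gives the time, the measured TCP pose, the force and the opening at its end, in the units of the state.
- ctrl.get_obs(): the state, without advancing time (a new reading comes with each control period).
- ctrl.camera(name): name is "scene" or "top"; returns a dict with "img" (384x512x3 uint8, red, green, blue), "vfov" (degrees; the focal length in pixels is half the picture's height over the tangent of half this angle, whatever the lens; pixels are square), "cx", "cy" (the principal point, pixels), "rvec" (rotation vector, rad) and "tvec" (3), from world to camera coordinates, as OpenCV has them. Camera axes: x right, y down, z forward; pixel columns grow to the right and rows downward; lengths in m; the calibration is good to about 2 mm. A picture is of the moment at which its call begins. There is no depth.
- ctrl.hand_in(): hands the job in, once; it reports no verdict.
Trained networks look in a picture, given as the dict that the camera call returned (one of the last four; its "shot" number tells which), for a name from the list of things; names that differ only in an ending like _2 or _b are one class to them, and where a whole thing is asked for, a point or a joint stands for the part that bears it (a point fixed in the world has none). Each returns a list of dicts, best first, with "confidence" (0 to 1); they miss things now and then, are a little off and sometimes report something else, mostly with a low value. They report only what shows in the picture. A call takes as long as a camera call. They do not tell look-alikes from the thing itself.
- ctrl.boxes_of(name, picture): "point" ([column, row] in pixels, amid what is visible of it).
- ctrl.trace(name, picture): "pixels" (384x512 bool, what is visible of it) and "point" ([column, row] in pixels, amid what is visible of it).
The state is a dict: "time_s": time; "qpos": joint angles; "joint_vel": joint speeds; "tau": joint torques, N m; "ee_pos": TCP position; "eef_rot": TCP orientation; "force": force on the tool from outside, world axes, zero at the start; "moment": the same for the moment, N m; "grip_width": finger opening in m.
Only numpy, scipy, OpenCV 4.12 (cv2) and the standard library are available. Lean on these libraries where they do the work, as an engineer would, in place of code of your own. Each camera call takes 0.05 s, during which the arm holds its last target.

## Working session

There is one attempt and no reset: what is moved stays moved. The work goes in short steps, Python scripts to look and compute and a tool call to move; the robot and the scene stay as the last step left them, time stands still between calls to the robot, and variables do not carry over. Pictures are saved under pics/ and viewed, and the job is handed in when it is done.

Besides the shell and the picture viewer there is one more tool, called after "Request:" by a JSON object that holds its "method" and its "body", one argument or row to a line. play_rows: Moves the arm, as the interface text tells. Its arguments: {"type":"object","properties":{"twist":{"type":"array"},"travel":{"type":"array"},"grip":{"type":"array"},"force":{"type":"number"}},"required":["twist","travel","grip"]}

```bash
ls; mkdir -p pics; cat > h.py <<'E'
import numpy as np, cv2
from station import ctrl
def proj(P,c):
    f=c["img"].shape[0]/2/np.tan(np.radians(c["vfov"])/2)
    R,_=cv2.Rodrigues(np.array(c["rvec"],float)); X=np.atleast_2d(P)@R.T+np.array(c["tvec"]).ravel()
    return np.c_[f*X[:,0]/X[:,2]+c["cx"], f*X[:,1]/X[:,2]+c["cy"]]
def ray(uv,c):
    f=c["img"].shape[0]/2/np.tan(np.radians(c["vfov"])/2)
    R,_=cv2.Rodrigues(np.array(c["rvec"],float)); t=np.array(c["tvec"]).ravel()
    d=np.array([(uv[0]-c["cx"])/f,(uv[1]-c["cy"])/f,1.])@R
    return -R.T@t, d
def atz(uv,z,c):
    o,d=ray(uv,c); return o+d*(z-o[2])/d[2]
def save(c,n,crop=None,s=1):
    im=c["img"][:,:,::-1]
    if crop: im=im[crop[1]:crop[3],crop[0]:crop[2]]
    cv2.imwrite("pics/"+n,cv2.resize(im,None,fx=s,fy=s,interpolation=cv2.INTER_CUBIC))
E
python3 - <<'E'
from h import *
print({k:np.round(v,3) for k,v in ctrl.get_obs().items()})
for n in("scene","top"):
    c=ctrl.camera(n); save(c,n+"0.png",s=1.5)
    print(n,c["vfov"],c["cx"],c["cy"],c["rvec"],c["tvec"],ray((0,0),c)[0])
    for o in("probe","stand","heater","probe_head","jar","bottle","dish"):
        print(o,[(np.round(b["point"]),round(b["confidence"],2)) for b in ctrl.boxes_of(o,c)])
E
```

```text
pics
{'time_s': np.float64(0.0), 'qpos': array([-1.37 ,  0.3  ,  1.522, -0.   ,  1.321, -0.067]), 'joint_vel': array([ 0.001,  0.001,  0.002,  0.   ,  0.002, -0.001]), 'tau': array([-3.0000e-03, -5.3182e+01, -3.5274e+01,  7.1000e-02,  2.4000e-02,
       -0.0000e+00]), 'ee_pos': array([ 0.145, -0.53 ,  0.213]), 'eef_rot': array([-1.572,  0.   , -2.874]), 'force': array([-0.272, -0.005,  0.008]), 'moment': array([-0.05 ,  0.003,  0.01 ]), 'grip_width': np.float64(0.094)}
scene 57.742201447938456 256.61508306092134 193.72542223454786 [ 1.01735305  2.36505154 -1.08134179] [ 0.38265651 -0.22333812  1.29178508] [1.0929031  0.48193763 0.66205253]
probe [(array([338., 221.]), 0.84)]
stand [(array([332., 244.]), 0.97), (array([295., 271.]), 0.77)]
heater [(array([201., 160.]), 0.95)]
probe_head [(array([339., 226.]), 0.6)]
jar [(array([298., 219.]), 0.82), (array([290., 183.]), 0.57)]
bottle [(array([207., 236.]), 0.63)]
dish [(array([367., 263.]), 0.69), (array([300., 221.]), 0.65), (array([331., 243.]), 0.55)]
top 55.51133511450559 264.52369708976363 190.43908235478972 [ 2.17986691 -2.20829089  0.15231214] [0.00264013 0.60592742 0.81996964] [0.52650709 0.03314102 0.87246615]
probe [(array([151., 218.]), 0.68)]
stand [(array([162., 157.]), 0.7), (array([158., 218.]), 0.69)]
heater [(array([366., 218.]), 0.81)]
probe_head [(array([121., 228.]), 0.66), (array([150., 217.]), 0.63), (array([367., 218.]), 0.38)]
jar [(array([203., 217.]), 0.64)]
bottle [(array([248., 125.]), 0.66)]
dish [(array([121., 226.]), 0.84)]
```

View pics/scene0.png

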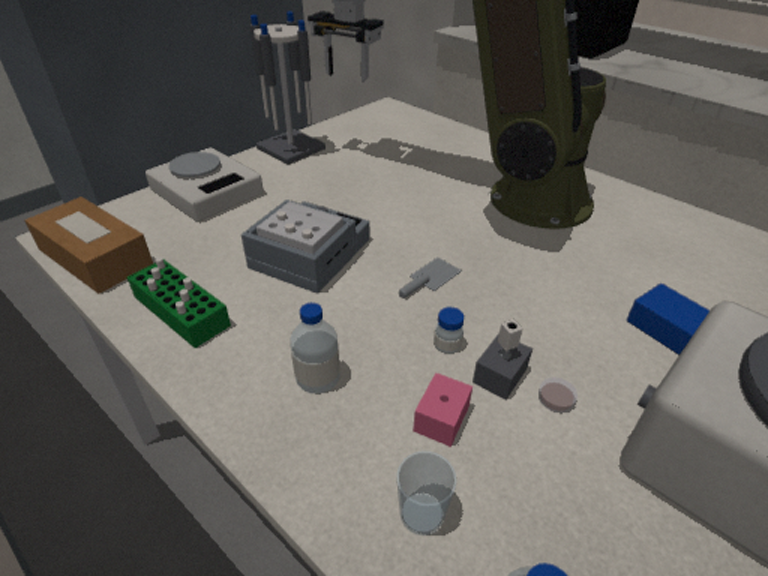

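View pics/top0.png

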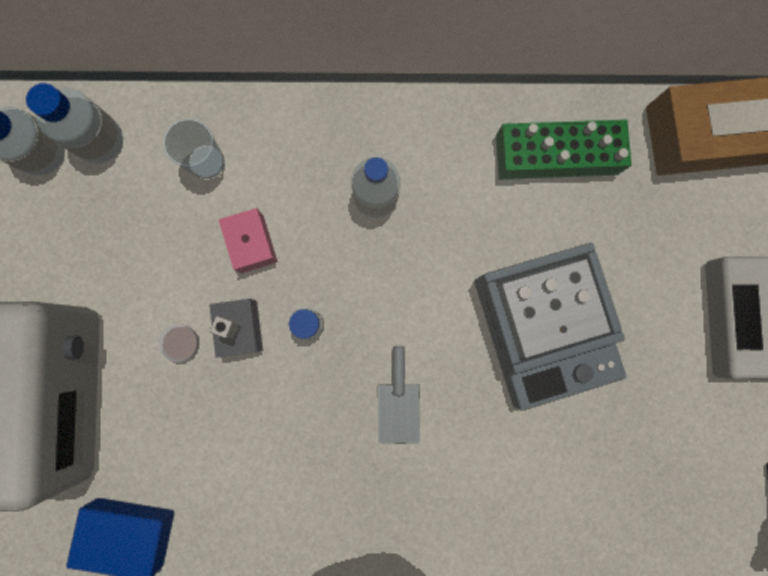

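The scene and top pictures show two stand-shaped things. The dark grey one, at about (158,218) in top and (335,243) in scene, holds the probe with its white head. The pink one, at about (164,160) in top and (295,271) in scene, is the decoy. So the grey one fits, and I'll confirm it in enlarged crops.

```bash
python3 - <<'E'
from h import *
c=ctrl.camera("top"); np.save("top.npy",c,allow_pickle=True)
save(c,"t_stand.png",(120,180,220,255),8); save(c,"t_heat.png",(310,155,425,275),6)
c=ctrl.camera("scene"); np.save("scene.npy",c,allow_pickle=True)
save(c,"s_stand.png",(300,200,400,275),8); save(c,"s_heat.png",(155,125,255,200),8)
E
```

```text
(no output)
```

View pics/t_stand.png

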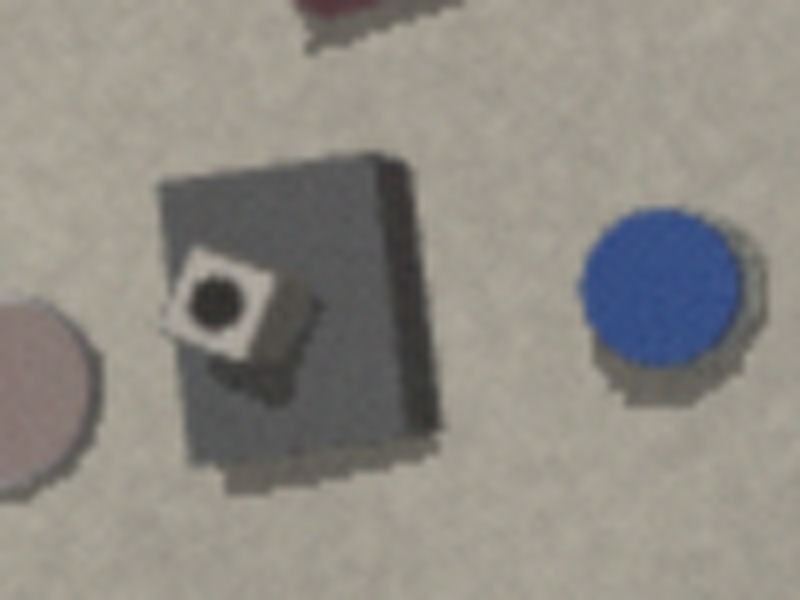

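View pics/t_heat.png

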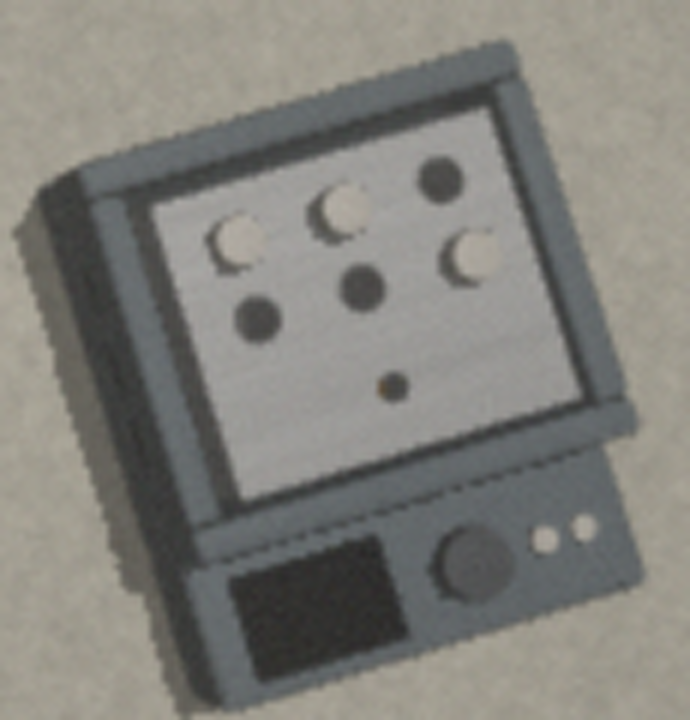

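View pics/s_stand.png

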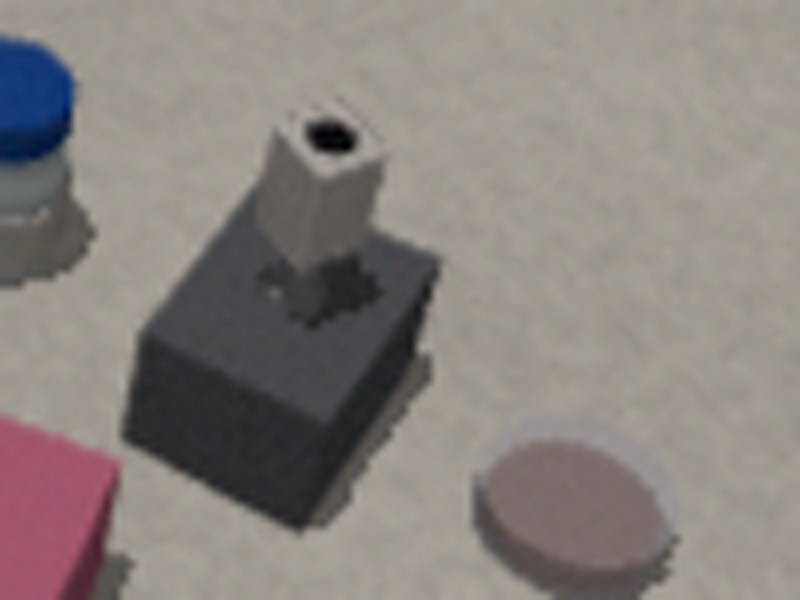

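View pics/s_heat.png

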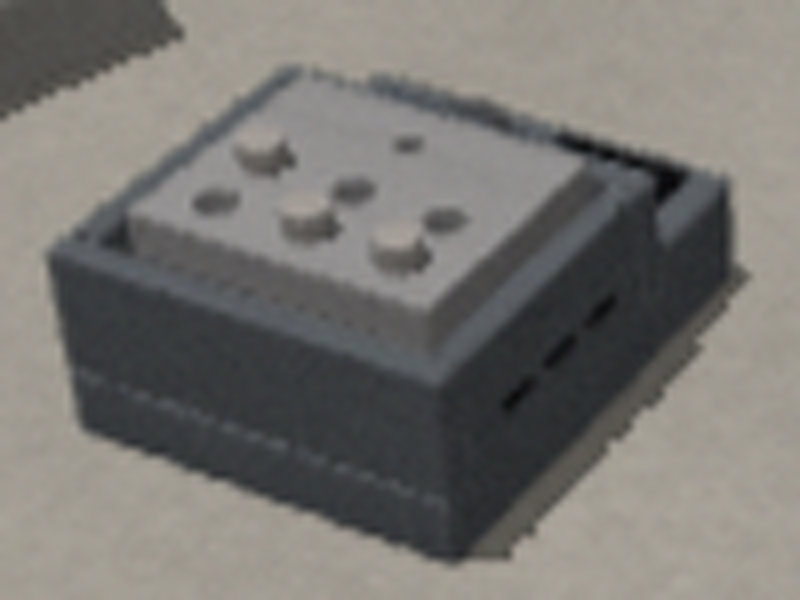

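The crops confirm it. In top, the grey stand carries the white probe head, its top centred at about (147,218). In the heater crop, the small sensor well is at about (375,219) in top and (206,143) in scene.

```bash
cat >> h.py <<'E'
def cr(p,s,o): return ((p[0]+.5)/s-.5+o[0],(p[1]+.5)/s-.5+o[1])
def tri(u1,c1,u2,c2):
    o1,d1=ray(u1,c1);o2,d2=ray(u2,c2)
    s=np.linalg.lstsq(np.c_[d1,-d2],o2-o1,rcond=None)[0]
    a,b=o1+s[0]*d1,o2+s[1]*d2; return (a+b)/2,np.linalg.norm(a-b)
E
python3 - <<'E'
from h import *
t=np.load("top.npy",allow_pickle=True).item(); s=np.load("scene.npy",allow_pickle=True).item()
T=lambda p:cr(p,8,(120,180)); S=lambda p:cr(p,8,(300,200)); TH=lambda p:cr(p,6,(310,155)); SH=lambda p:cr(p,8,(155,125))
print("head top hole", tri(T((217,302)),t,S((331,136)),s), "top@.115",atz(T((217,302)),.115,t),"scene@",atz(S((331,136)),.115,s))
P=[atz(T(p),.115,t)[:2] for p in [(200,245),(275,275),(248,360),(165,325)]]
print("corners\n",np.round(P,4),"mean",np.mean(P,0)); 
for i in range(4):
    d=P[(i+1)%4]-P[i]; print("edge",np.linalg.norm(d).round(4),np.degrees(np.arctan2(d[1],d[0])).round(1))
P=[atz(S(p),.115,s)[:2] for p in [(332,97),(385,155),(325,178),(275,133)]]
print("scene corners mean",np.mean(P,0))
for i in range(4):
    d=P[(i+1)%4]-P[i]; print("edge",np.linalg.norm(d).round(4),np.degrees(np.arctan2(d[1],d[0])).round(1))
P=[atz(T(p),.05,t)[:2] for p in [(160,183),(378,153),(408,435),(192,463)]]
print("stand top", np.mean(P,0),np.round(P,4)); 
for i in range(4):
    d=P[(i+1)%4]-P[i]; print("edge",np.linalg.norm(d).round(4),np.degrees(np.arctan2(d[1],d[0])).round(1))
w=(TH((393,387)),SH((408,145)))
print("well",tri(w[0],t,w[1],s),atz(w[0],.095,t),atz(w[1],.095,s))
P=[atz(TH(p),.095,t)[:2] for p in [(152,207),(488,107),(583,400),(240,503)]]
print("block",np.mean(P,0),np.round(P,4))
for i in range(4):
    d=P[(i+1)%4]-P[i]; print("edge",np.linalg.norm(d).round(4),np.degrees(np.arctan2(d[1],d[0])).round(1))
P=[atz(TH(p),.085,t)[:2] for p in [(82,165),(512,40),(637,420),(200,560)]]
print("frame",np.mean(P,0))
for i in range(4):
    d=P[(i+1)%4]-P[i]; print("edge",np.linalg.norm(d).round(4),np.degrees(np.arctan2(d[1],d[0])).round(1))
E
```

```text
head top hole (array([0.54464325, 0.24137487, 0.11552501]), np.float64(0.002073406904660902)) top@.115 [0.54522837 0.24062607 0.115     ] scene@ [0.54332323 0.24188445 0.115     ]
corners
 [[0.5598 0.2451]
 [0.5519 0.2261]
 [0.5304 0.2326]
 [0.5396 0.2536]] mean [0.54541762 0.23936162]
edge 0.0206 -112.6
edge 0.0225 163.2
edge 0.023 66.4
edge 0.022 -22.7
scene corners mean [0.54521134 0.24248631]
edge 0.0257 67.3
edge 0.0208 -20.2
edge 0.0208 -105.3
edge 0.0243 171.6
stand top [0.54494559 0.23986743] [[0.5801 0.2746]
 [0.5878 0.2147]
 [0.5093 0.2057]
 [0.5026 0.2646]]
edge 0.0604 -82.7
edge 0.0789 -173.5
edge 0.0593 96.5
edge 0.0781 7.4
well (array([ 0.53440276, -0.2390675 ,  0.09474892]), np.float64(0.001994991359941435)) [ 0.53505616 -0.23977818  0.095     ] [ 0.53424904 -0.23771497  0.095     ]
block [ 0.56530515 -0.23140333] [[ 0.6009 -0.1545]
 [ 0.6362 -0.2794]
 [ 0.5294 -0.309 ]
 [ 0.4947 -0.1827]]
edge 0.1297 -74.2
edge 0.1109 -164.5
edge 0.1311 105.4
edge 0.1099 14.8
frame [ 0.56904772 -0.23214293]
edge 0.1681 -74.5
edge 0.1462 -164.3
edge 0.1698 106.3
edge 0.1485 15.0
```

Request:
{"method": "play_rows", "body": {
  "twist": [
    [0, 0, 0.0243],
    [0, 0, 0.0243],
    [0, 0, 0.0243],
    [0, 0, 0.0243],
    [0, 0, 0.0243],
    [0, 0, 0.0243],
    [0, 0, 0.0243],
    [0, 0, 0.0243],
    [0, 0, 0.0243],
    [0, 0, 0.0243],
    [0, 0, 0.0243],
    [0, 0, 0.0243]
  ],
  "travel": [
    [0.33, 0.64, 0.05],
    [0.33, 0.64, 0.05],
    [0.33, 0.64, 0.05],
    [0.33, 0.64, 0.05],
    [0.33, 0.64, 0.05],
    [0.33, 0.64, 0],
    [0.33, 0.64, 0],
    [0.33, 0.64, 0],
    [0.33, 0.64, 0],
    [0.33, 0.64, 0],
    [0.33, 0.64, 0],
    [0.33, 0.64, 0]
  ],
  "grip": [-1, -1, -1, -1, -1, -1, -1, -1, -1, -1, -1, -1],
  "force": 40
}}

```text
time_s: 2.1
ee_pos: [0.344, -0.145, 0.2262]
eef_rot: [-1.57, 0.0, -2.414]
force: [0.6, -1.3, -1.4]
grip_width: 0.0938
```

Request:
{"method": "play_rows", "body": {
  "twist": [
    [0, 0, 0.0243],
    [0, 0, 0.0243],
    [0, 0, 0.0243],
    [0, 0, 0.0243],
    [0, 0, 0.0243],
    [0, 0, 0.0243],
    [0, 0, 0.0243],
    [0, 0, 0.0243],
    [0, 0, 0.0243],
    [0, 0, 0.0243],
    [0, 0, 0.0243],
    [0, 0, 0.0243]
  ],
  "travel": [
    [0.33, 0.64, 0],
    [0.33, 0.64, 0],
    [0.33, 0.64, 0],
    [0.33, 0.64, 0],
    [0.33, 0.64, 0],
    [0.33, 0.64, 0],
    [0.33, 0.64, 0],
    [0.33, 0.64, 0],
    [0.33, 0.64, 0],
    [0.33, 0.64, 0],
    [0.33, 0.64, 0],
    [0.33, 0.64, 0]
  ],
  "grip": [-1, -1, -1, -1, -1, -1, -1, -1, -1, -1, -1, -1]
}}

```text
time_s: 3.3
ee_pos: [0.542, 0.2391, 0.2259]
eef_rot: [-1.571, -0.0, -1.956]
force: [-0.3, -0.3, 0.2]
grip_width: 0.094
```

Request:
{"method": "play_rows", "body": {
  "twist": [
    [0, 0, 0],
    [0, 0, 0],
    [0, 0, 0],
    [0, 0, 0],
    [0, 0, 0],
    [0, 0, 0],
    [0, 0, 0],
    [0, 0, 0],
    [0, 0, 0],
    [0, 0, 0]
  ],
  "travel": [
    [0.05, 0.03, -0.3],
    [0, 0, -0.3],
    [0, 0, -0.3],
    [0, 0, -0.3],
    [0, 0, -0.3],
    [0, 0, -0.3],
    [0, 0, -0.3],
    [0, 0, -0.3],
    [0, 0, -0.3],
    [0, 0, -0.1]
  ],
  "grip": [-1, -1, -1, -1, -1, -1, -1, -1, -1, -1]
}}

```text
time_s: 4.3
ee_pos: [0.5434, 0.2388, 0.0839]
eef_rot: [-1.573, -0.002, -1.958]
force: [1.4, -0.3, -0.6]
grip_width: 0.0943
```

```bash
python3 - <<'E'
from h import *
c=ctrl.camera("scene"); save(c,"g1.png",(270,130,400,275),5)
o=ctrl.get_obs();print(o["ee_pos"],proj(np.array(o["ee_pos"])+[0,0,.031],c))
E
```

```text
[0.54340527 0.23885522 0.08400691] [[339.77516663 215.92966539]]
```

View pics/g1.png

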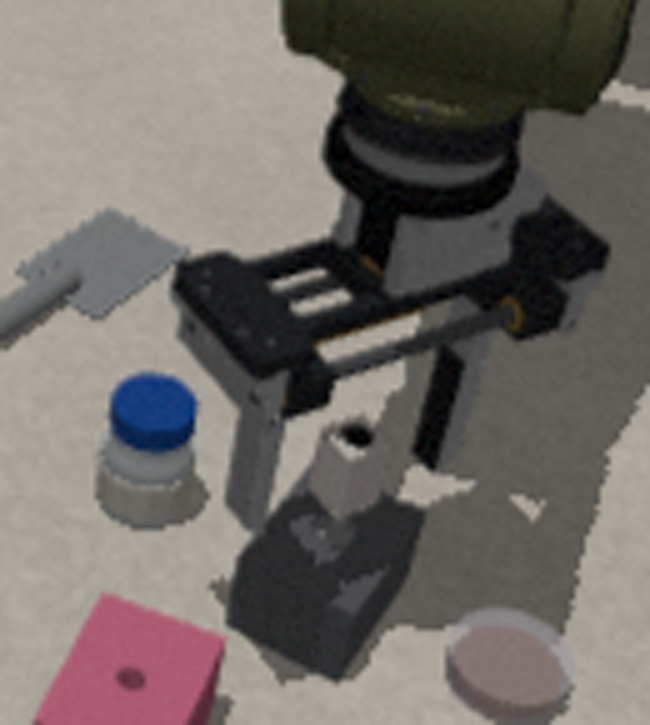

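The crop shows the head, at about (341,217), between the open fingers, aligned with the jaws. Next I close them.

Request:
{"method": "play_rows", "body": {
  "twist": [
    [0, 0, 0],
    [0, 0, 0],
    [0, 0, 0],
    [0, 0, 0],
    [0, 0, 0],
    [0, 0, 0],
    [0, 0, 0],
    [0, 0, 0],
    [0, 0, 0],
    [0, 0, 0]
  ],
  "travel": [
    [0, 0, 0],
    [0, 0, 0],
    [0, 0, 0],
    [0, 0, 0],
    [0, 0, 0],
    [0, 0, 0],
    [0, 0, 0],
    [0, 0, 0],
    [0, 0, 0],
    [0, 0, 0]
  ],
  "grip": [0.4, 0.45, 0.5, 1, 1, 1, 1, 1, 1, 1],
  "force": 40
}}

```text
time_s: 5.35
ee_pos: [0.544, 0.2391, 0.0859]
eef_rot: [-1.571, -0.0, -1.958]
force: [0.0, 0.9, 0.7]
grip_width: 0.0238
```

Request:
{"method": "play_rows", "body": {
  "twist": [
    [0, 0, 0],
    [0, 0, 0],
    [0, 0, 0],
    [0, 0, 0],
    [0, 0, 0],
    [0, 0, 0],
    [0, 0, 0],
    [0, 0, 0],
    [0, 0, 0],
    [0, 0, 0],
    [0, 0, 0],
    [0, 0, 0]
  ],
  "travel": [
    [0, 0, 0.1],
    [0, 0, 0.2],
    [0, 0, 0.3],
    [0, 0, 0.3],
    [0, 0, 0.3],
    [0, 0, 0.3],
    [0, 0, 0.3],
    [0, 0, 0.3],
    [0, 0, 0.3],
    [0, 0, 0.3],
    [0, 0, 0.1],
    [0, 0, 0]
  ],
  "grip": [1, 1, 1, 1, 1, 1, 1, 1, 1, 1, 1, 1]
}}

```text
time_s: 6.55
ee_pos: [0.5442, 0.2392, 0.2271]
eef_rot: [-1.57, 0.001, -1.958]
force: [-0.3, 0.5, -1.9]
grip_width: 0.0238
```

```bash
python3 - <<'E'
from h import *
c=ctrl.camera("scene"); save(c,"g2.png",(270,100,400,245),5)
o=ctrl.get_obs();print(o["ee_pos"],o["force"],o["moment"],o["grip_width"]); e=np.array(o["ee_pos"]); print(proj([e+[0,0,.031],e-[0,0,.069],e-[0,0,.034]],c))
E
```

```text
[0.54395241 0.23909045 0.22608651] [ 0.05600119 -0.63198384 -1.465437  ] [ 0.01385477 -0.06644603  0.00691708] 0.02377070610219327
[[351.87929099 165.00167446]
 [343.02257592 202.25725551]
 [345.94538496 189.96252227]]
```

View pics/g2.png

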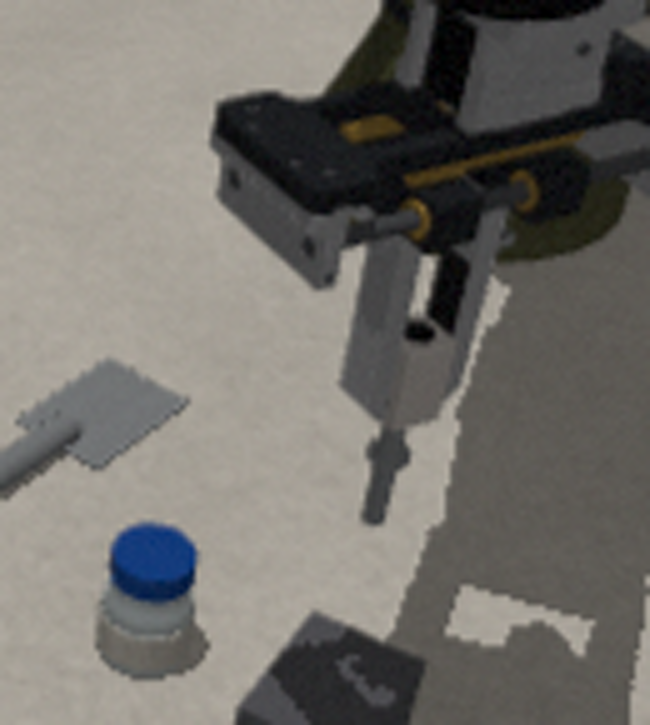

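Request:
{"method": "play_rows", "body": {
  "twist": [
    [0, 0, 0],
    [0, 0, 0],
    [0, 0, 0],
    [0, 0, 0],
    [0, 0, 0],
    [0, 0, 0],
    [0, 0, 0],
    [0, 0, 0],
    [0, 0, 0],
    [0, 0, 0],
    [0, 0, 0],
    [0, 0, 0]
  ],
  "travel": [
    [-0.016, -0.3, 0],
    [-0.016, -0.6, 0],
    [-0.016, -0.9, 0],
    [-0.016, -0.9, 0],
    [-0.016, -0.9, 0],
    [-0.016, -0.9, 0],
    [-0.016, -0.9, 0],
    [-0.016, -0.9, 0],
    [-0.016, -0.9, 0],
    [-0.016, -0.9, 0],
    [-0.016, -0.9, 0],
    [-0.016, -0.56, 0]
  ],
  "grip": [1, 1, 1, 1, 1, 1, 1, 1, 1, 1, 1, 1]
}}

```text
time_s: 7.8
ee_pos: [0.5329, -0.2423, 0.2252]
eef_rot: [-1.572, -0.0, -1.96]
force: [-0.7, 1.0, -0.5]
grip_width: 0.0236
```

Request:
{"method": "play_rows", "body": {
  "twist": [
    [0, 0, 0],
    [0, 0, 0],
    [0, 0, 0]
  ],
  "travel": [
    [0, 0, -0.2],
    [0, 0, -0.2],
    [0, 0, 0]
  ],
  "grip": [1, 1, 1]
}}

```text
time_s: 8.1
ee_pos: [0.5336, -0.2379, 0.2038]
eef_rot: [-1.574, 0.0, -1.957]
force: [0.3, 0.8, -0.3]
grip_width: 0.024
```

```bash
python3 - <<'E'
from h import *
o=ctrl.get_obs();print(o["ee_pos"],o["eef_rot"],o["force"],o["moment"],o["grip_width"],o["qpos"]); e=np.array(o["ee_pos"])
for n,b,s in(("scene",(160,70,260,200),6),("top",(310,150,430,275),6)):
    c=ctrl.camera(n); save(c,"h1_%s.png"%n,b,s); np.save("h1_%s.npy"%n,c,allow_pickle=True)
    print(n,proj([e+[0,0,.031],e-[0,0,.069],e-[0,0,.034]],c)-b[:2])
E
```

```text
[ 0.53358417 -0.23785886  0.20381945] [-1.57421773e+00  4.34538235e-04 -1.95707956e+00] [ 0.28471943  0.79108209 -0.29965742] [-0.03719983 -0.08432815  0.03211177] 0.023964493955696456 [-4.82073788e-01  3.85697640e-01  1.42906449e+00  1.08428016e-04
  1.33027781e+00 -9.58173032e-02]
scene [[41.70628126 29.19015809]
 [44.63435283 61.00855335]
 [43.65263241 50.34051888]]
top [[91.27948724 68.66422652]
 [70.91127844 69.5054712 ]
 [77.39264059 69.23777896]]
```

View pics/h1_scene.png

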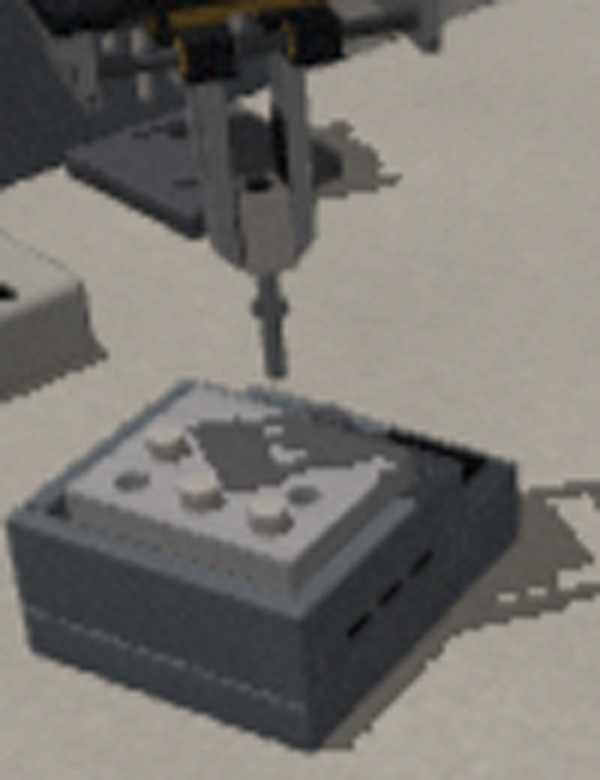

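View pics/h1_top.png

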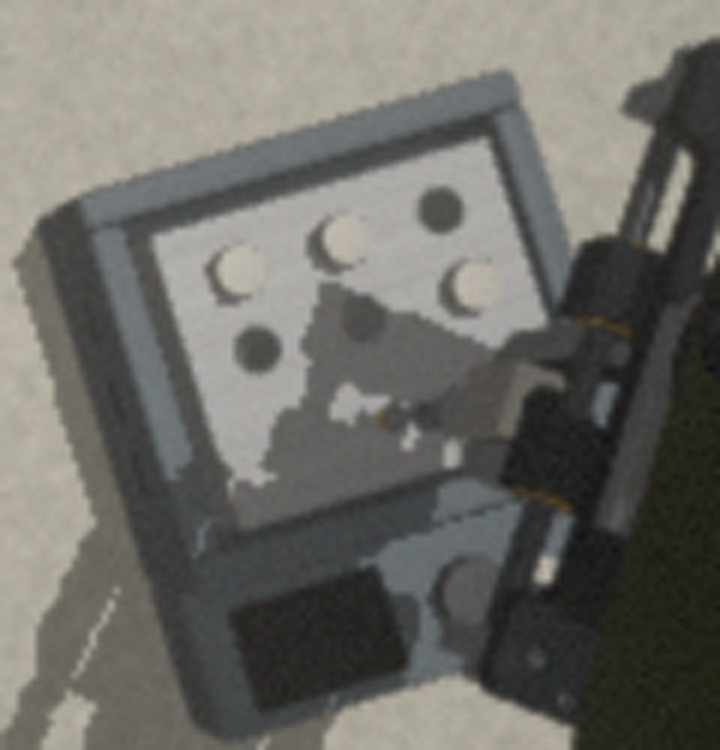

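The scene crop shows the tip at about (206,133), hanging over the front half of the block. In top, the well at about (375,219) is still partly visible beside the rod. I'll go lower to reduce the parallax.

Request:
{"method": "play_rows", "body": {
  "twist": [
    [0, 0, 0],
    [0, 0, 0],
    [0, 0, 0],
    [0, 0, 0]
  ],
  "travel": [
    [0, 0, -0.2],
    [0, 0, -0.2],
    [0, 0, -0.16],
    [0, 0, 0]
  ],
  "grip": [1, 1, 1, 1]
}}

```text
time_s: 8.6
ee_pos: [0.5339, -0.2385, 0.1763]
eef_rot: [-1.573, 0.0, -1.958]
force: [0.7, 0.5, -0.0]
grip_width: 0.0237
```

```bash
python3 - <<'E'
from h import *
o=ctrl.get_obs();print(o["ee_pos"],o["eef_rot"],o["force"]); e=np.array(o["ee_pos"])
for n,b,s in(("scene",(180,100,230,170),10),("top",(350,190,420,240),11)):
    c=ctrl.camera(n); save(c,"h2_%s.png"%n,b,s); np.save("h2_%s.npy"%n,c,allow_pickle=True)
    print(n,(proj([e+[0,0,.031],e-[0,0,.069],e-[0,0,.034],[.5345,-.239,.095]],c)-b[:2]+.5)*s)
E
```

```text
[ 0.53394684 -0.238497    0.17629919] [-1.57321701e+00  2.37857646e-04 -1.95751137e+00] [ 0.68691586  0.45811047 -0.00415006]
scene [[228.03512829  88.35778048]
 [256.43993289 395.37204427]
 [246.90903784 292.35705196]
 [257.19702307 430.59027548]]
top [[504.95159929 321.40700661]
 [297.14669092 330.25553859]
 [363.51741419 327.42940964]
 [277.62668178 328.32044149]]
```

View pics/h2_scene.png

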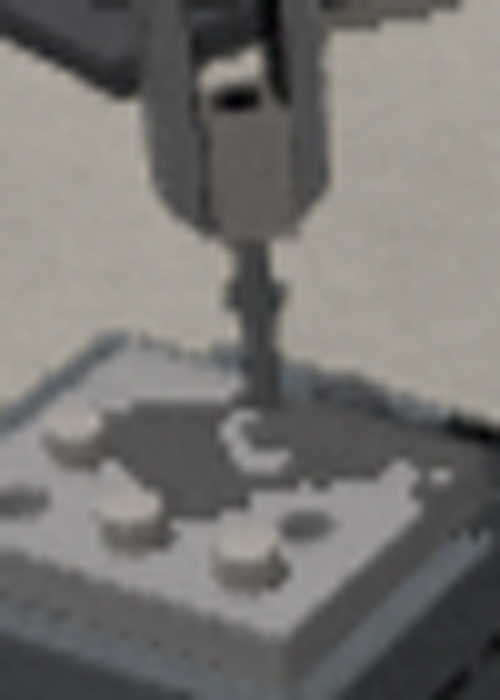

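View pics/h2_top.png

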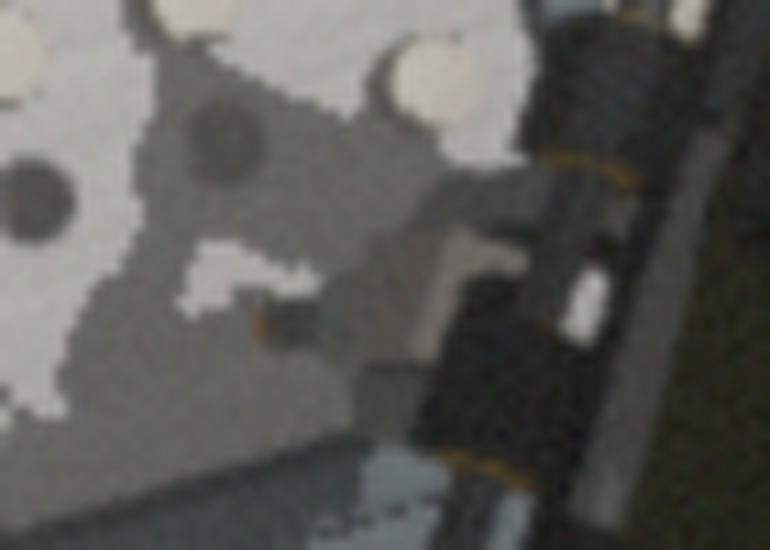

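The scene crop shows the tip at about (205.7,139.5), and dropping it straight down would put it about 0.4 px right of the well. Top gives the same offset. So I shift y by about -0.8 mm and go down gently.

Request:
{"method": "play_rows", "body": {
  "twist": [
    [0, 0, 0],
    [0, 0, 0],
    [0, 0, 0],
    [0, 0, 0],
    [0, 0, 0],
    [0, 0, 0],
    [0, 0, 0]
  ],
  "travel": [
    [0, -0.016, -0.03],
    [0, 0, -0.03],
    [0, 0, -0.03],
    [0, 0, -0.03],
    [0, 0, -0.03],
    [0, 0, 0],
    [0, 0, 0]
  ],
  "grip": [1, 1, 1, 1, 1, 1, 1]
}}

```text
time_s: 9.4
ee_pos: [0.5344, -0.2397, 0.1705]
eef_rot: [-1.571, 0.0, -1.958]
force: [0.1, -0.2, 0.5]
grip_width: 0.0237
```

Request:
{"method": "play_rows", "body": {
  "twist": [
    [0, 0, 0],
    [0, 0, 0],
    [0, 0, 0],
    [0, 0, 0]
  ],
  "travel": [
    [0, 0, -0.02],
    [0, 0, -0.02],
    [0, 0, 0],
    [0, 0, 0]
  ],
  "grip": [1, 1, 1, 1]
}}

```text
time_s: 9.8
ee_pos: [0.5344, -0.2397, 0.1684]
eef_rot: [-1.571, 0.0, -1.958]
force: [-0.4, 0.4, -1.0]
grip_width: 0.0237
```

Request:
{"method": "play_rows", "body": {
  "twist": [
    [0, 0, 0],
    [0, 0, 0],
    [0, 0, 0],
    [0, 0, 0]
  ],
  "travel": [
    [0, 0, -0.015],
    [0, 0, -0.015],
    [0, 0, 0],
    [0, 0, 0]
  ],
  "grip": [1, 1, 1, 1]
}}

```text
time_s: 10.2
ee_pos: [0.5344, -0.2397, 0.1669]
eef_rot: [-1.571, 0.0, -1.958]
force: [0.8, 0.6, -0.3]
grip_width: 0.024
```

Request:
{"method": "play_rows", "body": {
  "twist": [
    [0, 0, 0],
    [0, 0, 0],
    [0, 0, 0],
    [0, 0, 0]
  ],
  "travel": [
    [0, 0, -0.01],
    [0, 0, -0.01],
    [0, 0, 0],
    [0, 0, 0]
  ],
  "grip": [1, 1, 1, 1]
}}

```text
time_s: 10.6
ee_pos: [0.5344, -0.2397, 0.1659]
eef_rot: [-1.571, -0.0, -1.958]
force: [-1.1, 0.2, -0.6]
grip_width: 0.0238
```

Request:
{"method": "play_rows", "body": {
  "twist": [
    [0, 0, 0],
    [0, 0, 0],
    [0, 0, 0],
    [0, 0, 0]
  ],
  "travel": [
    [0, 0, -0.01],
    [0, 0, -0.01],
    [0, 0, 0],
    [0, 0, 0]
  ],
  "grip": [1, 1, 1, 1]
}}

```text
time_s: 11.0
ee_pos: [0.5344, -0.24, 0.165]
eef_rot: [-1.57, -0.001, -1.958]
force: [0.3, -2.4, 0.0]
grip_width: 0.0237
```

Request:
{"method": "play_rows", "body": {
  "twist": [
    [0, 0, 0],
    [0, 0, 0],
    [0, 0, 0],
    [0, 0, 0]
  ],
  "travel": [
    [0, 0, -0.01],
    [0, 0, -0.01],
    [0, 0, 0],
    [0, 0, 0]
  ],
  "grip": [1, 1, 1, 1]
}}

```text
time_s: 11.4
ee_pos: [0.5344, -0.2398, 0.1639]
eef_rot: [-1.571, -0.0, -1.958]
force: [-0.0, -4.6, 0.9]
grip_width: 0.024
```

Request:
{"method": "play_rows", "body": {
  "twist": [
    [0, 0, 0],
    [0, 0, 0],
    [0, 0, 0]
  ],
  "travel": [
    [0, -0.008, 0],
    [0, 0, 0],
    [0, 0, 0]
  ],
  "grip": [1, 1, 1]
}}

```text
time_s: 11.7
ee_pos: [0.5344, -0.24, 0.1639]
eef_rot: [-1.571, 0.0, -1.958]
force: [-1.2, -2.0, 0.1]
grip_width: 0.0238
```

Request:
{"method": "play_rows", "body": {
  "twist": [
    [0, 0, 0],
    [0, 0, 0],
    [0, 0, 0],
    [0, 0, 0]
  ],
  "travel": [
    [0, 0, -0.01],
    [0, 0, -0.01],
    [0, 0, 0],
    [0, 0, 0]
  ],
  "grip": [1, 1, 1, 1]
}}

```text
time_s: 12.1
ee_pos: [0.5344, -0.2401, 0.1629]
eef_rot: [-1.571, 0.0, -1.958]
force: [-0.6, -2.2, -0.2]
grip_width: 0.0237
```

Side force dropped and there is no vertical force, so the tip appears to be in the well. I trim a little more in -y and go deeper.

Request:
{"method": "play_rows", "body": {
  "twist": [
    [0, 0, 0],
    [0, 0, 0],
    [0, 0, 0],
    [0, 0, 0],
    [0, 0, 0],
    [0, 0, 0]
  ],
  "travel": [
    [0, -0.006, -0.015],
    [0, 0, -0.015],
    [0, 0, -0.015],
    [0, 0, -0.015],
    [0, 0, 0],
    [0, 0, 0]
  ],
  "grip": [1, 1, 1, 1, 1, 1]
}}

```text
time_s: 12.7
ee_pos: [0.5344, -0.2403, 0.1598]
eef_rot: [-1.571, 0.0, -1.958]
force: [0.7, -1.4, -1.6]
grip_width: 0.0238
```

Request:
{"method": "play_rows", "body": {
  "twist": [
    [0, 0, 0],
    [0, 0, 0],
    [0, 0, 0],
    [0, 0, 0],
    [0, 0, 0],
    [0, 0, 0]
  ],
  "travel": [
    [0, 0, -0.015],
    [0, 0, -0.015],
    [0, 0, -0.015],
    [0, 0, -0.015],
    [0, 0, 0],
    [0, 0, 0]
  ],
  "grip": [1, 1, 1, 1, 1, 1]
}}

```text
time_s: 13.3
ee_pos: [0.5344, -0.2403, 0.1568]
eef_rot: [-1.571, 0.0, -1.958]
force: [-0.6, -1.8, -1.2]
grip_width: 0.0239
```

Request:
{"method": "play_rows", "body": {
  "twist": [
    [0, 0, 0],
    [0, 0, 0],
    [0, 0, 0],
    [0, 0, 0],
    [0, 0, 0],
    [0, 0, 0],
    [0, 0, 0],
    [0, 0, 0]
  ],
  "travel": [
    [0, -0.004, -0.03],
    [0, 0, -0.03],
    [0, 0, -0.03],
    [0, 0, -0.03],
    [0, 0, -0.03],
    [0, 0, -0.03],
    [0, 0, 0],
    [0, 0, 0]
  ],
  "grip": [1, 1, 1, 1, 1, 1, 1, 1]
}}

```text
time_s: 14.1
ee_pos: [0.5345, -0.2406, 0.1479]
eef_rot: [-1.571, 0.0, -1.958]
force: [0.8, 0.1, -0.2]
grip_width: 0.024
```

```bash
python3 - <<'E'
from h import *
o=ctrl.get_obs();print(o["ee_pos"],o["force"],o["moment"])
c=ctrl.camera("scene"); save(c,"h3.png",(170,90,240,170),8)
E
```

```text
[ 0.53445873 -0.24055768  0.14793374] [ 0.7523541   0.11321732 -0.15365978] [-0.07086877 -0.02560138  0.02509138]
```

View pics/h3.png

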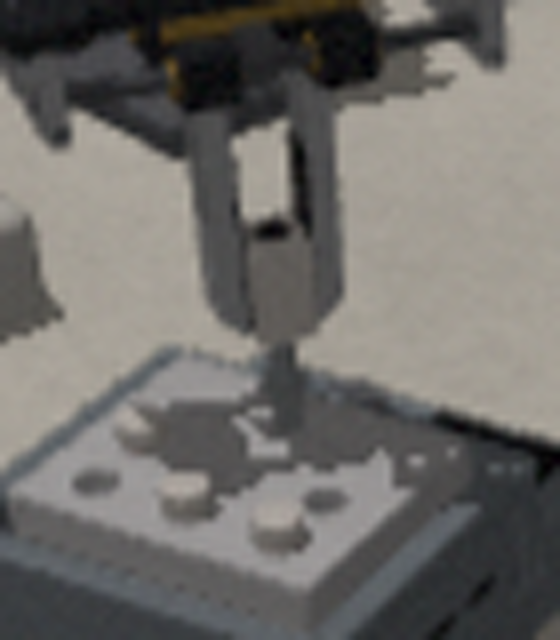

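The crop shows the rod sunk into the block at about (205,143), with no net force. Next I go on to the pad.

Request:
{"method": "play_rows", "body": {
  "twist": [
    [0, 0, 0],
    [0, 0, 0],
    [0, 0, 0],
    [0, 0, 0],
    [0, 0, 0],
    [0, 0, 0]
  ],
  "travel": [
    [0, 0, -0.02],
    [0, 0, -0.02],
    [0, 0, -0.02],
    [0, 0, -0.02],
    [0, 0, -0.02],
    [0, 0, -0.02]
  ],
  "grip": [1, 1, 1, 1, 1, 1]
}}

```text
time_s: 14.75
ee_pos: [0.5345, -0.2407, 0.1425]
eef_rot: [-1.57, -0.0, -1.958]
force: [-1.6, 1.5, 6.1]
grip_width: 0.0238
```

Request:
{"method": "play_rows", "body": {
  "twist": [
    [0, 0, 0],
    [0, 0, 0],
    [0, 0, 0],
    [0, 0, 0],
    [0, 0, 0],
    [0, 0, 0]
  ],
  "travel": [
    [0, 0, -0.015],
    [0, 0, -0.015],
    [0, 0, -0.015],
    [0, 0, -0.015],
    [0, 0, 0],
    [0, 0, 0]
  ],
  "grip": [1, 1, 1, 1, 1, 1]
}}

```text
time_s: 15.35
ee_pos: [0.5345, -0.2406, 0.1395]
eef_rot: [-1.57, -0.0, -1.958]
force: [-1.9, 1.3, 5.3]
grip_width: 0.0235
```

Request:
{"method": "play_rows", "body": {
  "twist": [
    [0, 0, 0],
    [0, 0, 0],
    [0, 0, 0],
    [0, 0, 0],
    [0, 0, 0],
    [0, 0, 0]
  ],
  "travel": [
    [0, -0.005, -0.02],
    [0, 0, -0.02],
    [0, 0, -0.02],
    [0, 0, -0.02],
    [0, 0, -0.02],
    [0, 0, 0]
  ],
  "grip": [1, 1, 1, 1, 1, 1]
}}

```text
time_s: 15.95
ee_pos: [0.5345, -0.2407, 0.1344]
eef_rot: [-1.571, 0.0, -1.958]
force: [-2.4, 2.1, 4.8]
grip_width: 0.0235
```

Request:
{"method": "play_rows", "body": {
  "twist": [
    [0, 0, 0],
    [0, 0, 0],
    [0, 0, 0],
    [0, 0, 0],
    [0, 0, 0]
  ],
  "travel": [
    [0, 0, -0.01],
    [0, 0, -0.01],
    [0, 0, -0.01],
    [0, 0, 0],
    [0, 0, 0]
  ],
  "grip": [1, 1, 1, 1, 1]
}}

```text
time_s: 16.45
ee_pos: [0.5345, -0.2407, 0.133]
eef_rot: [-1.571, 0.0, -1.958]
force: [-2.4, 2.1, 5.6]
grip_width: 0.0239
```

Request:
{"method": "play_rows", "body": {
  "twist": [
    [0, 0, 0],
    [0, 0, 0],
    [0, 0, 0],
    [0, 0, 0]
  ],
  "travel": [
    [-0.004, 0.005, -0.01],
    [0, 0, -0.01],
    [0, 0, -0.01],
    [0, 0, 0]
  ],
  "grip": [1, 1, 1, 1]
}}

```text
time_s: 16.85
ee_pos: [0.5344, -0.2406, 0.1316]
eef_rot: [-1.57, -0.0, -1.958]
force: [-2.3, 0.9, 5.4]
grip_width: 0.0236
```

Request:
{"method": "play_rows", "body": {
  "twist": [
    [0, 0, 0],
    [0, 0, 0],
    [0, 0, 0]
  ],
  "travel": [
    [0, 0, -0.01],
    [0, 0, -0.01],
    [0, 0, 0]
  ],
  "grip": [1, 1, 1]
}}

```text
time_s: 17.15
ee_pos: [0.5344, -0.2407, 0.1308]
eef_rot: [-1.57, -0.0, -1.958]
force: [-2.4, 0.9, 7.6]
grip_width: 0.0235
```

Request:
{"method": "play_rows", "body": {
  "twist": [
    [0, 0, 0],
    [0, 0, 0]
  ],
  "travel": [
    [0, 0, -0.01],
    [0, 0, 0]
  ],
  "grip": [1, 1]
}}

```text
time_s: 17.35
ee_pos: [0.5345, -0.2407, 0.1308]
eef_rot: [-1.57, -0.0, -1.958]
force: [-4.3, 2.7, 12.4]
grip_width: 0.0239
```

Request:
{"method": "play_rows", "body": {
  "twist": [
    [0, 0, 0],
    [0, 0, 0]
  ],
  "travel": [
    [0, 0, -0.008],
    [0, 0, 0]
  ],
  "grip": [1, 1]
}}

```text
time_s: 17.55
ee_pos: [0.5345, -0.2407, 0.1307]
eef_rot: [-1.569, -0.0, -1.958]
force: [-5.5, 2.6, 15.1]
grip_width: 0.0237
```

Vertical force rises to 15 N and z has stalled at 0.1307, about 12 to 13 mm below first pad contact. That fits the collar being seated, so I check by eye before releasing.

```bash
python3 - <<'E'
from h import *
c=ctrl.camera("scene"); save(c,"h4.png",(170,90,240,170),8)
E
```

```text
(no output)
```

View pics/h4.png

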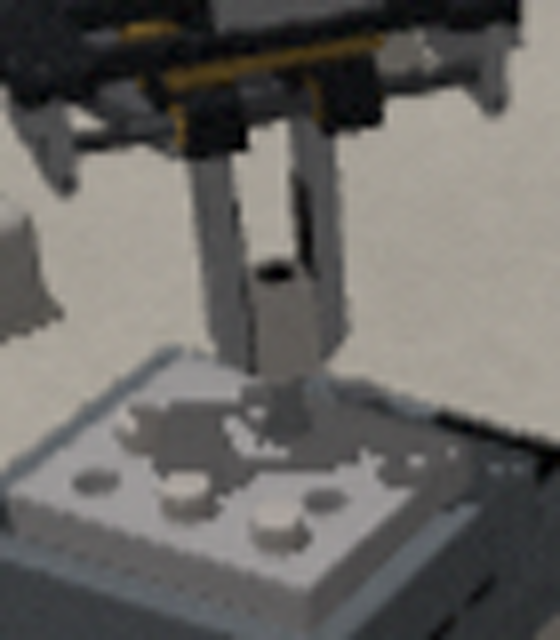

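The crop shows the collar down on the block at about (206,143). I release and retreat straight up.

Request:
{"method": "play_rows", "body": {
  "twist": [
    [0, 0, 0],
    [0, 0, 0],
    [0, 0, 0],
    [0, 0, 0],
    [0, 0, 0],
    [0, 0, 0]
  ],
  "travel": [
    [0, 0, 0.008],
    [0, 0, 0],
    [0, 0, 0],
    [0, 0, 0],
    [0, 0, 0],
    [0, 0, 0]
  ],
  "grip": [0.4, 0.2, 0.2, 0, 0, 0]
}}

```text
time_s: 18.2
ee_pos: [0.5342, -0.2406, 0.1293]
eef_rot: [-1.571, 0.0, -1.958]
force: [0.0, -0.3, -0.3]
grip_width: 0.0468
```

Request:
{"method": "play_rows", "body": {
  "twist": [
    [0, 0, 0],
    [0, 0, 0],
    [0, 0, 0],
    [0, 0, 0],
    [0, 0, 0],
    [0, 0, 0],
    [0, 0, 0],
    [0, 0, 0],
    [0, 0, 0],
    [0, 0, 0]
  ],
  "travel": [
    [0, 0, 0.1],
    [0, 0, 0.3],
    [0, 0, 0.4],
    [0, 0, 0.4],
    [0, 0, 0.4],
    [0, 0, 0.4],
    [0, 0, 0.4],
    [-0.3, -0.4, 0.2],
    [-0.4, -0.6, 0],
    [-0.4, -0.6, 0]
  ],
  "grip": [0, 0, 0, 0, 0, 0, 0, 0, 0, 0]
}}

```text
time_s: 19.2
ee_pos: [0.4787, -0.3213, 0.2603]
eef_rot: [-1.57, -0.0, -1.957]
force: [0.3, 0.0, 0.4]
grip_width: 0.047
```

```bash
python3 - <<'E'
from h import *
o=ctrl.get_obs();print(o["ee_pos"],o["force"],o["grip_width"])
c=ctrl.camera("scene"); save(c,"e_s.png",(170,100,240,170),8)
print([proj([[.5345,-.2400,z]],c)[0] for z in(.16,.12,.095)])
t=ctrl.camera("top"); save(t,"e_t.png",s=1.5)
E
```

```text
[ 0.47868993 -0.32126103  0.26028279] [0.27000193 0.04204065 0.3982705 ] 0.04698948290661624
[array([203.20742918, 123.23595773]), array([204.32950783, 135.23541455]), array([205.00268764, 142.43436809])]
```

View pics/e_s.png

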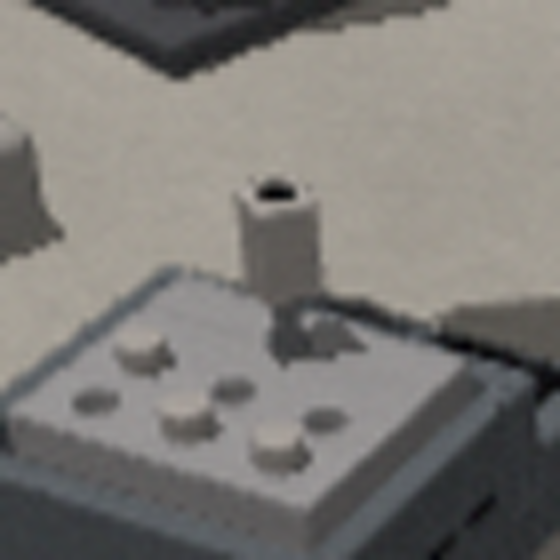

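View pics/e_t.png

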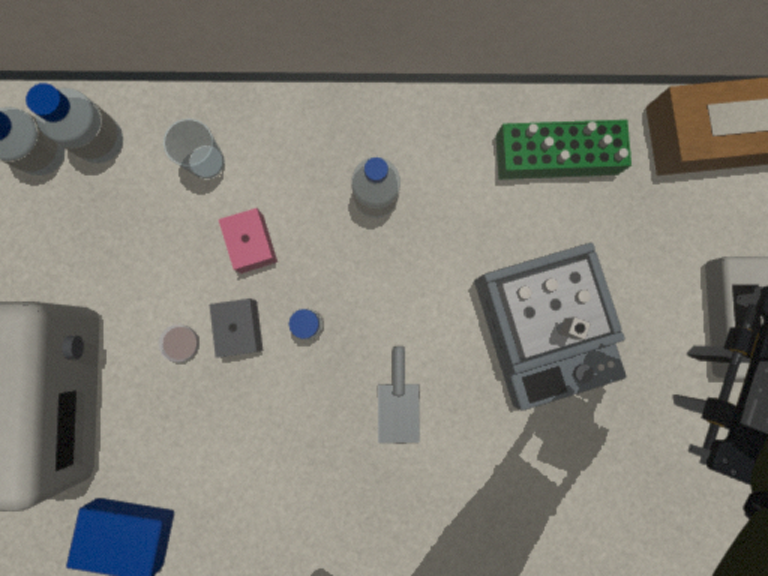

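The scene crop shows the probe upright, its head-top hole at (204.1,123.3) against (203.2,123.2) predicted for a fully seated probe. In the top picture the bystanders are where they were at the start. I'm handing in.

```bash
python3 -c "
from station import ctrl
print(ctrl.hand_in())"
```

```text
the job is handed in; nothing more can be done
None
```

The probe is in the sensor well with its collar on the block, released, and the job is handed in. The last state reading was at about 19 s of the 72 s allowed; `hand_in` reports no verdict, so the result is not confirmed.

- **Finding the well:** I lined the tip up over the well with both cameras. A side force of 4.6 N with no upward force showed the tip had entered, and I trimmed the position by a few tenths of a millimetre as it went down.
- **Seating:** The pad pushed back with about 5–6 N from a tool height of 0.1425 m. The tool then stalled at 0.1307 m as the upward force rose to 15 N, the highest reading, which fits the collar meeting the block.
- **Last checks:** In the scene picture the probe stood upright. Its head top was within 1 pixel of where a fully seated probe should appear. The gripper was clear, with no force beyond sensor noise, and the bystanders looked unmoved.
- **Small disagreement:** Positions from the two cameras differed by about 2 mm, within the stated calibration, so final placement relied on feel. Nothing failed.

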